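# Load a die in the screw clamp and hold the hidden bolt head while it tightens

### The job

Lay the brass die flat on the narrow ledge of the blue clamp, between its round pressure disc and its upright bracket plate, and let go of it. Then reach down into the gap behind the bracket plate, grip the hidden hex bolt head so that it cannot turn along with the nut runner, and keep it held until the disc has closed tight on the die; finish still holding the bolt head. Leave the beeswax, the thread spool and the jar alone.

Things in the scene. Friction and masses are not known exactly. Their poses are not given: they have to be found in the camera images.
- bracket: Blue screw clamp fixed to the bench, base 158 x 70 x 10 mm. Origin on the bench under the near face of the upright bracket plate; x points across the plate to its far side, y along it, z up. In this frame (mm): bracket plate x 0..10, y -30..30, top z 81; rear wall x 62..68, y -30..30, top z 71; gap between them open above and at both y ends, floor z 10. Nut runner x -87..-64, top z 72.
- ledge (a point): Point on top of the short steel ledge (bracket frame, mm: x -30..0, y -15..15, top z 71; free at both y sides) where the die's middle goes: on the ledge's middle line, 20 mm before the bracket plate. The open disc stands 44 mm before the plate. Axes as the bracket's
- disc_face (a point): Centre of the face of the clamp's round steel pressure disc (60 mm across, 6 mm thick, top z 80), on the bolt's axis, 50 mm up. Starts 44 mm from the plate; while the bolt head is held it moves along the bracket's +x at about 1.4 mm/s, at most 20 mm, until it clamps (about 8 s). It cannot be opened again, so load the die first
- bolt_head (a point): Centre of the steel hex bolt head in the gap behind the bracket plate: 22 mm across flats, 25 across corners, 20 mm long along the bracket's x (16 to 36 mm behind the plate's rear face, 16 mm before the rear wall), 50 mm above the bench. Axes as the bracket's; this point does not turn. Free at both y sides and above; the flats settle against closing fingers by themselves
- nut (a joint): Turning angle of the brass nut about the bracket's x axis at z 50 mm, near side, rad. The black and yellow nut runner turns it all the time, about 0.8 rad/s, at most 0.2 N m. Unless its head is held, bolt and disc turn along with the nut and the disc does not advance
- disc: The same pressure disc with its brass sleeve, which slides along the bolt and turns with it; origin at first 44 mm past its face, on the bolt's axis
- bolt: The bolt itself with its hex head, origin on its axis over the bracket's origin, x along the bolt; it turns with the nut until held
- die_centre (a point): Centre of the engraved brass die block, 34 (x) x 50 (y) x 10 mm high and 0.1 to 0.2 kg; lies flat on the bench, 5 mm below and above this point; z up
- wax: Cake of amber beeswax with thread cuts, 33 x 46 x 17 mm, origin at the centre of its underside; lies near the die, to be left alone
- spool: Cream thread spool, 33 mm across, 58 mm high, standing, origin at the centre of its underside; to be left alone
- jar: Clear jar with orange lid, 64 mm across, 72 mm high, origin at the centre of its underside; to be left alone
Not all that is in view belongs to the job. Of the things that look like the part that bears die_centre, the largest one is meant.

How it is judged:
On the way, in this order (a step that is already met when the one before it is completed fails the run):
1. the die lies flat on the ledge between disc and plate, let go, before the disc closes (z of die_centre in the frame of bracket between 0.073 and 0.08 m and y of die_centre in the frame of bracket between -0.015 and 0.015 m and angle between die_centre's own z axis and vertical below 0.12 rad and distance between the grasp point and die_centre above 0.05 m and x of disc_face in the frame of bracket below -0.0415 m), for 0.2 s.
2. the fingers hold the bolt head from turning (contact force between the fingers and bolt above 5 N and angular speed of bolt below 0.1 rad/s), for 0.5 s.
At the end, for the whole second after the job is handed in: The die lies flat (within 0.12 rad) on the ledge, its middle within 15 mm of the ledge's middle line, against the bracket plate (within 4 mm), and the disc presses on it with more than 10 N, while the fingers still grip the bolt head (more than 5 N) and the bolt does not turn (under 0.1 rad/s) (all of step 2 and z of die_centre in the frame of bracket between 0.073 and 0.08 m and y of die_centre in the frame of bracket between -0.015 and 0.015 m and angle between die_centre's own z axis and vertical below 0.12 rad and x of die_centre in the frame of bracket above -0.021 m and x of disc_face in the frame of bracket above -0.0385 m and contact force between disc and anything else above 10 N and contact force between the arm and disc below 1 N and distance between the grasp point and bolt_head below 0.035 m); the arm keeps its last pose, push and grip.
It fails at once if the beeswax is moved (distance of wax from where it was at the start of the episode above 0.025 m).
It fails at once if the thread spool is moved (distance of spool from where it was at the start of the episode above 0.025 m).
It fails at once if the jar is moved (distance of jar from where it was at the start of the episode above 0.025 m).
It also fails if it takes over 64 s, if anything falls off the work surface, if the arm or the gripper's body presses on something with over 40 N, if the wrist force passes 120 N, or if a joint passes its speed limit or range.

### The arm

A 6-joint arm with a two-finger parallel gripper is mounted at the origin on a cart in front of the work surface, level with it; the furniture and walls round the work are solid. World frame = base frame: x ahead of the robot, y to its left, z up, the work surface at z = 0. Lengths are in m, angles in rad, forces in N, time in s.
With the tool pointing down it reaches from about 0.35 to 0.875 m from the base axis. Payload 15.5 kg.
Tool frame: the origin (TCP) lies midway between the tips of the shut fingers; the grasp point (between the pads) lies 19 mm behind it; z points along the fingers, y is the line along which they close (so a half turn about z gives the same grasp; the last joint's range is limited). The gripper opens to 85 mm and grips with 20 to 120 N. Pads are 22 mm wide; open, the fingers measure 114 mm over their backs; the gripper's body (76 mm by 85 mm) begins 54 mm behind the grasp point. The pads swing forward as they close: fully open they stand 13 mm farther back than shut.
Start: joints at [1.067, 0.494, 1.345, -0, 1.302, -0.096], TCP at [0.248, 0.574, 0.231] pointing down, gripper open.
Joint ranges: [-2.91, 2.91], [-0.82, 2.16], [0.22, 2.67], [-1.22, 4.37], [0.12, 2.79], [-3.08, 3.08]. Speed limits (rad/s): [1.89, 1.89, 2.57, 3.01, 3.01, 3.01].

### API

Orientations are given as a rotation vector (axis times angle).
In Python, from rig import bot gives the robot as it stands.
- The arm moves only by the tool carry_out, never from a script. Its argument "moves" is one flat list of numbers, 6 for each row, row after row: the shift along the tool's x, y, z in m, then the turn, a rotation vector about the tool's x, y, z in degrees. In form: [tx, ty, tz, rx, ry, rz, tx, ty, tz, rx, ry, rz, ...]. A call has 1 to 5 rows; each row shifts and turns the commanded pose from where the row before left it, along the tool's axes as they then stand; what a row does not reach is not made up. A row lasts 1/8 s, in which the tool goes at most 62.5 mm and 10.7 degrees, less where a joint would pass 70% of its speed; a pose out of reach is approached as far as the arm can. A call is refused whole if a number of a shift passes 0.0625 or a number of a turn 10.7, either way. A call with a gripper value outside its range is refused whole. "fingers" is the opening, from 0 (shut) to 1 (fully open), set as the call begins (left out, the last holds). The fingers move at their own pace and stop on an object; the grip force is fixed at half the most. Time passes only in rows, so rows that do not move let the fingers close. It gives the time, the measured TCP pose, the force, the opening and the grip force at its end, in the units of the state.
- bot.observe(): the state, without advancing time (a new reading comes with each control period).
- bot.camera(name): name is "scene" or "side" or "wrist"; returns the picture (480x640x3 uint8, blue, green, red); there is no depth.
- bot.get_calibration(name): a dict with "fx", "fy", "cx", "cy" (pixels), "rvec" (rotation vector, rad) and "tvec" (3), from world to camera coordinates, as OpenCV has them. Camera axes: x right, y down, z forward; pixel columns grow to the right and rows downward; lengths in m; the calibration is good to about 2 mm. A picture is of the moment at which its call begins: read the wrist's pose just before it. get_calibration takes no time and is no camera call; for the wrist camera it gives the pose at the moment of the call.
- bot.close_job(): hands the job in; it is judged then, once.
The state is a dict: "time": time; "joints": joint angles; "dq": joint speeds; "joint_torque": joint torques, N m; "tool_pos": TCP position; "eef_rot": TCP orientation; "ft_force": force on the tool from outside, world axes, zero at the start; "wrist_torque": the same for the moment, N m; "opening": finger opening in m; "grasp_force": force on a finger pad.
Only numpy, scipy, OpenCV 4.12 (cv2) and the standard library are available. Lean on these libraries where they do the work, as an engineer would, in place of code of your own. Each camera call takes 0.05 s, during which the arm holds its last target. There are 200 camera calls.

## Working session

There is one attempt and no reset: what is moved stays moved. The work goes in short steps, Python scripts to look and compute and a tool call to move; the robot and the scene stay as the last step left them, time stands still between calls to the robot, and variables do not carry over. Pictures are saved under pics/ and viewed, at most 10 in all, crops included, and the job is handed in when it is done.

Besides the shell and the picture viewer there is one more tool, called by a JSON object that holds its "fn" and its "kwargs". carry_out: Moves the arm, as the interface text tells. Its arguments: {"type":"object","properties":{"moves":{"type":"array"},"fingers":{"type":"number"}},"required":["moves"]}

```bash
mkdir -p pics
python3 - <<'E'
from rig import bot
import cv2
s=bot.observe();print(s)
for n in("scene","side"):
    cv2.imwrite(f"pics/{n}0.png",bot.camera(n)); print(n,bot.get_calibration(n))
E
```

```text
{'time': 0.0, 'joints': array([ 1.06746714e+00,  4.94200794e-01,  1.34613490e+00, -2.48477818e-05,
        1.30248957e+00, -9.54920831e-02]), 'dq': array([ 0.00077935, -0.00055316,  0.00083603,  0.00035927, -0.00077258,
        0.00034471]), 'joint_torque': array([-3.00667882e-03, -8.82167459e+01, -3.83862770e+01, -2.99296153e-04,
        1.02926645e-02, -9.77453988e-05]), 'tool_pos': array([0.24771612, 0.57342153, 0.23068802]), 'eef_rot': array([-6.36119130e-01, -3.07616855e+00,  1.86093409e-03]), 'ft_force': array([ 0.74024321, -0.07146955,  0.09896057]), 'wrist_torque': array([0.01408878, 0.02107911, 0.03495688]), 'grasp_force': 0.0, 'opening': 0.08514557385479463}
scene {'fx': 561.7427606068214, 'fy': 561.7427606068214, 'cx': 318.90660173307595, 'cy': 239.14929893134953, 'rvec': array([ 2.04026812, -1.08936065,  0.48778191]), 'tvec': array([-0.11971716,  0.37251694,  0.50961736])}
side {'fx': 465.99742450472246, 'fy': 465.99742450472246, 'cx': 319.07654077227346, 'cy': 239.45545049645662, 'rvec': array([ 2.08710611, -0.0782392 ,  0.04980035]), 'tvec': array([-0.48798502,  0.19629196,  0.6833199 ])}
```

View pics/scene0.png

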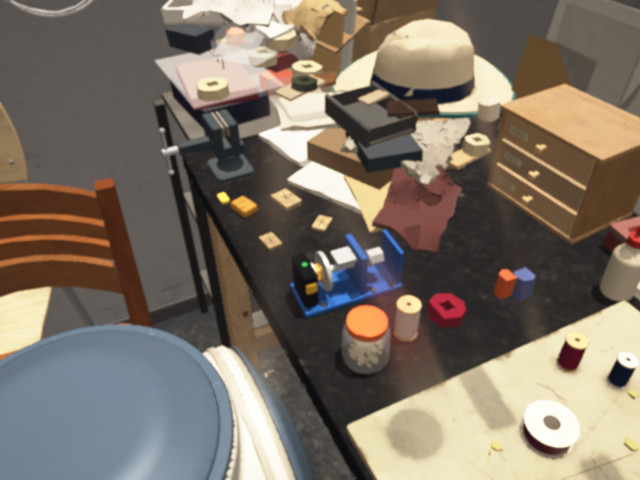

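View pics/side0.png

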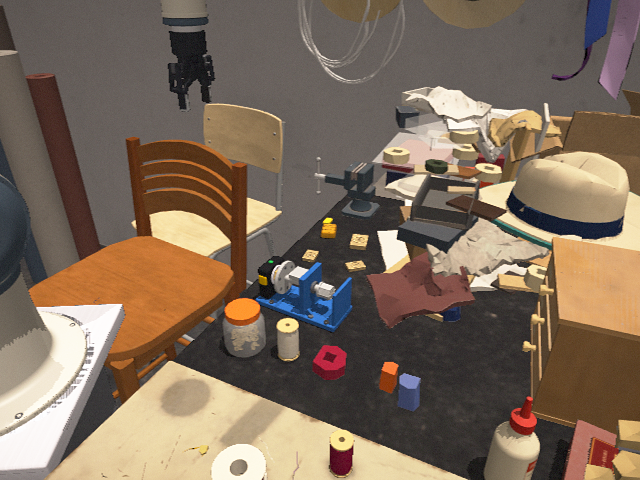

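The scene shows the clamp at (350,270), the jar (366,340), the spool (407,318) and the wax (244,206). The die candidates in the scene view are the flat brass plates at (287,199), (322,223) and (271,241). The one at (287,199) looks largest. I'll confirm that in one enlarged crop that also covers the clamp.

```bash
cat > h.py <<'E'
import numpy as np, cv2
from rig import bot
def P(c):
    R=cv2.Rodrigues(np.array(c["rvec"]))[0]; return R,np.array(c["tvec"]),np.array([[c["fx"],0,c["cx"]],[0,c["fy"],c["cy"]],[0,0,1]])
def plane(c,uv,z):
    R,t,K=P(c); uv=np.atleast_2d(uv); out=[]
    C=-R.T@t
    for u,v in uv:
        d=R.T@np.linalg.solve(K,[u,v,1]); out.append(C+d*(z-C[2])/d[2])
    return np.array(out)
def proj(c,X):
    R,t,K=P(c); return cv2.projectPoints(np.array(X,float).reshape(-1,3),np.array(c["rvec"]),t,K,None)[0][:,0]
E
python3 - <<'E'
import cv2,numpy as np
a=cv2.imread('pics/scene0.png')[180:320,200:420]; b=cv2.imread('pics/side0.png')[210:335,245:385]
a=cv2.resize(a,(0,0),fx=3.6,fy=3.6,interpolation=cv2.INTER_CUBIC)
cv2.imwrite('pics/ca.png',a)
cv2.imwrite('pics/cb.png',cv2.resize(b,(0,0),fx=4.8,fy=4.8,interpolation=cv2.INTER_CUBIC))
E
```

```text
(no output)
```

View pics/ca.png

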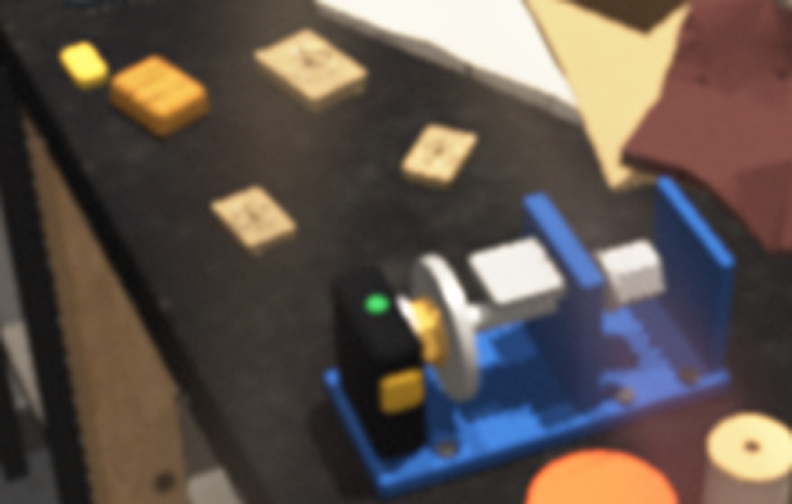

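View pics/cb.png

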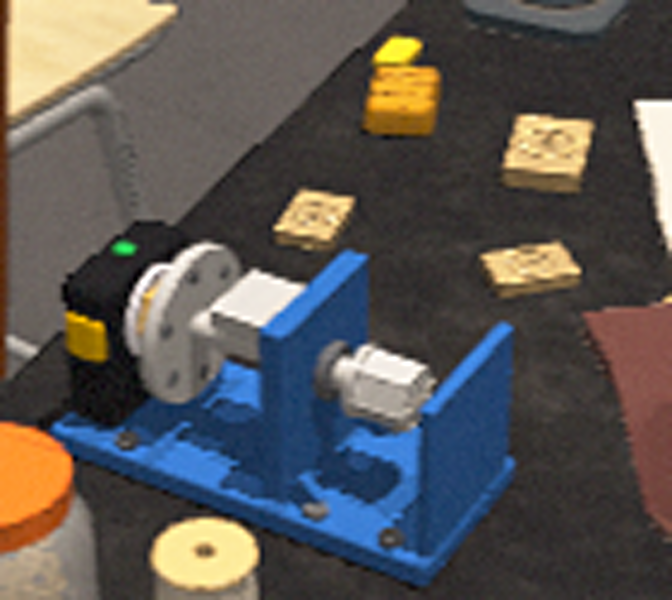

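The crop confirms it: the plate at ca (311,65) is clearly the largest of the three. The two at (440,155) and (254,217) are smaller decoys. The clamp is clear, with the plate top and rear-wall corners visible in both views, so I can fit poses now.

```bash
cat > fit.py <<'E'
from h import *
from scipy.optimize import least_squares
cs,cd=bot.get_calibration("scene"),bot.get_calibration("side")
A=lambda p:np.array(p)/3.6+[200,180]-.36
B=lambda p:np.array(p)/4.8+[245,210]-.4
def fit(M,a,b,x0):
    M=np.array(M)/1e3
    def T(q): c,s=np.cos(q[2]),np.sin(q[2]); return M@np.array([[c,s,0],[-s,c,0],[0,0,1]])+[q[0],q[1],0]
    f=lambda q:np.r_[(proj(cs,T(q))-A(a)).ravel(),(proj(cd,T(q))-B(b)).ravel()]
    r=least_squares(f,x0,loss='soft_l1'); return r.x,f(r.x).round(1)
M=[[0,30,81],[10,30,81],[10,-30,81],[0,-30,81],[62,30,71],[68,30,71],[68,-30,71],[62,-30,71]]
q,r=fit(M,[(525,200),(545,193),(603,275),(580,288),(658,182),(673,178),(733,262),(716,270)],
 [(345,252),(368,260),(285,343),(262,330),(497,325),(513,330),(438,415),(422,408)],[.6,.2,-.3])
print("bracket",q,r.tolist())
a=[(303,30),(367,70),(317,99),(256,50)];b=[(515,115),(594,122),(582,182),(503,172)]
for c,f,p in((cs,A,a),(cd,B,b)): 
    X=plane(c,f(p),.010); print(X.round(4).tolist(),X.mean(0),np.linalg.norm(np.roll(X,-1,0)-X,axis=1))
for n,c,f,p,z in(("wax",cs,A,(160,80),.017),("wax",cd,B,(405,85),.017),("spool",cs,A,(750,447),.058),("spool",cd,B,(205,552),.058)): print(n,plane(c,f(p),z))
print("jar",plane(cs,(366,322),.072),plane(cd,(243,312),.072))
E
python3 fit.py
```

```text
bracket [ 0.479333    0.12011323 -0.60417805] [-0.4, -0.4, 0.2, -0.1, 1.2, 2.0, 1.1, 0.1, -0.0, -0.1, -0.6, 0.0, 1.1, 0.6, 2.2, -0.6, 0.3, -1.2, 0.6, -1.3, -0.7, -1.4, -1.1, -0.4, 0.6, -1.3, 0.4, -1.3, -1.1, -0.4, -1.1, -0.1]
[[0.6249, 0.3609, 0.01], [0.614, 0.3119, 0.01], [0.5803, 0.3185, 0.01], [0.5972, 0.3704, 0.01]] [0.60408319 0.34042269 0.01      ] [0.05014747 0.03429767 0.05457809 0.02921576]
[[0.5905, 0.3646, 0.01], [0.6258, 0.3554, 0.01], [0.6115, 0.3021, 0.01], [0.578, 0.3132, 0.01]] [0.60145456 0.33384481 0.01      ] [0.0365254  0.05517045 0.03523988 0.05285658]
wax [[0.54298266 0.3881953  0.017     ]]
wax [[0.54119401 0.38446158 0.017     ]]
spool [[0.44245368 0.01057222 0.058     ]]
spool [[0.44256608 0.00792538 0.058     ]]
jar [[0.37242571 0.03509154 0.072     ]] [[0.37732864 0.02480294 0.072     ]]
```

```bash
cat > go.py <<'E'
from h import *
import sys
from scipy.spatial.transform import Rotation as Ro
# usage: go.py x y z yaw_of_tool_y_deg -> shift in tool axes, turn
x,y,z,a=map(float,sys.argv[1:5]); s=bot.observe()
R=Ro.from_rotvec(s["eef_rot"]); ya=np.array([np.cos(np.radians(a)),np.sin(np.radians(a)),0]); za=np.array([0,0,-1.])
G=Ro.from_matrix(np.c_[np.cross(ya,za),ya,za])
print("t",round(s["time"],2),"pos",s["tool_pos"].round(4),"toolshift mm",(R.inv().apply(np.array([x,y,z])-s["tool_pos"])*1e3).round(1),"turn",np.degrees((R.inv()*G).as_rotvec()).round(1))
E
python3 go.py .602 .337 .18 75.5
```

```text
t 0.1 pos [0.2477 0.5735 0.2308] toolshift mm [-419.   -76.5   50.8] turn [-0.1 -0.  -8.9]
```

{"fn": "carry_out", "kwargs": {"moves": [-0.055,-0.01,0,0,0,0,-0.055,-0.01,0,0,0,0,-0.055,-0.01,0,0,0,0,-0.055,-0.01,0,0,0,0,-0.055,-0.01,0.01,0,0,0], "fingers": 1}}

```text
time: 0.72
tool_pos: [0.4821, 0.4178, 0.2216]
eef_rot: [0.636, 3.076, 0.001]
ft_force: [-0.0, 1.9, 0.8]
opening: 0.085
grasp_force: 0.0
```

{"fn": "carry_out", "kwargs": {"moves": [-0.055,-0.01,0.01,0,0,0,-0.055,-0.01,0.01,0,0,0,-0.034,-0.0065,0.02,0,0,0,0,0,0,0,0,-8.9,0,0,0,0,0,0]}}

```text
time: 1.35
tool_pos: [0.6022, 0.337, 0.1807]
eef_rot: [-0.397, -3.115, 0.001]
ft_force: [0.4, 0.9, 0.0]
opening: 0.0853
grasp_force: 0.0
```

```bash
python3 go.py .602 .337 .18 75.5
python3 - <<'E'
from h import *
c=bot.get_calibration("wrist");im=bot.camera("wrist");cv2.imwrite("pics/w1.png",im);print(c)
E
```

```text
t 1.35 pos [0.6022 0.337  0.1807] toolshift mm [0.2 0.  0.7] turn [-0. -0. -0.]
{'fx': 396.3306317349232, 'fy': 396.3306317349232, 'cx': 318.6398150627609, 'cy': 233.84787581711248, 'rvec': array([-2.31518956, -1.79047652, -0.23182219]), 'tvec': array([-0.47641847, -0.50113767,  0.20205725])}
```

View pics/w1.png

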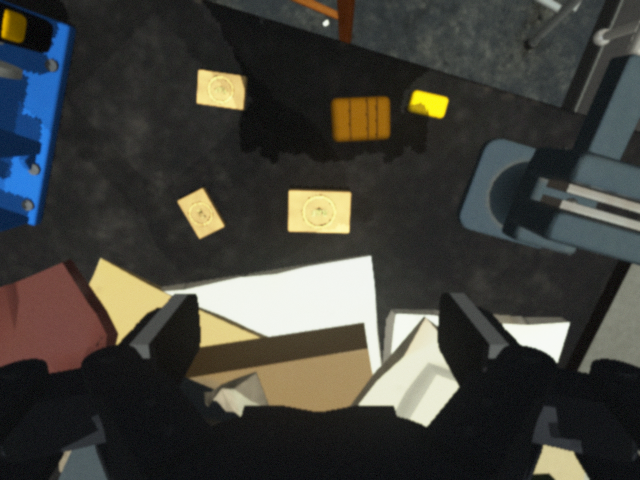

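The wrist view shows the die aligned with the image, corners about (288,190), (351,191), (350,235) and (289,234). The wax is at (361,118), clear of the finger line.

Run:
```python
from h import *
c=bot.get_calibration("wrist")
X=plane(c,[(288,190),(351,191),(350,233),(289,232)],.010);print(X.mean(0),np.linalg.norm(np.roll(X,-1,0)-X,axis=1))
e=X[0]-X[1]+X[3]-X[2];print(np.degrees(np.arctan2(e[1],e[0]))%180)
m=X.mean(0);import subprocess;print(subprocess.run(["python3","go.py",str(m[0]),str(m[1]),".06","75.5"],capture_output=True,text=True).stdout)
```

```text
[0.60134466 0.33706062 0.01      ] [0.05011512 0.03455388 0.04988998 0.03451359]
74.37552551392385
t 1.4 pos [0.602  0.3374 0.1811] toolshift mm [  0.5  -0.4 121.1] turn [-0.  -0.  -0.1]
```

{"fn": "carry_out", "kwargs": {"moves": [0.0005,-0.0005,0.055,0,0,1,0,0,0.055,0,0,0,0,0,0.04,0,0,0,0,0,0.02,0,0,0,0,0,0.006,0,0,0], "fingers": 0.75}}

```text
time: 2.02
tool_pos: [0.6013, 0.3373, 0.005]
eef_rot: [-0.424, -3.112, 0.0]
ft_force: [-0.8, -0.4, 0.3]
opening: 0.0641
grasp_force: 0.0
```

{"fn": "carry_out", "kwargs": {"moves": [0,0,0.004,0,0,0,0,0,0,0,0,0,0,0,0,0,0,0,0,0,0,0,0,0,0,0,0,0,0,0], "fingers": 0.3}}

```text
time: 2.65
tool_pos: [0.6023, 0.3376, 0.0034]
eef_rot: [0.423, 3.111, 0.002]
ft_force: [-2.8, 0.0, 6.1]
opening: 0.0473
grasp_force: 60.9
```

```bash
python3 go.py .60 .337 .12 74.4; python3 -c "
from h import *
s=bot.observe();print(s['opening'],s['grasp_force'],s['ft_force'])
cv2.imwrite('pics/w2.png',bot.camera('wrist'))"
```

```text
t 2.65 pos [0.6023 0.3376 0.0034] toolshift mm [   1.9   -1.  -116.6] turn [0.1 0.1 0.1]
0.04730668598906368 60.91365337371826 [-2.78987647  0.02399574  6.09823623]
```

{"fn": "carry_out", "kwargs": {"moves": [0,0,-0.03,0,0,0,0,0,-0.055,0,0,0,0,0,-0.055,0,0,0,0,0,-0.055,0,0,0,0,0,0,0,0,0]}}

```text
time: 3.32
tool_pos: [0.604, 0.3382, 0.203]
eef_rot: [0.422, 3.104, 0.009]
ft_force: [0.4, -0.0, -2.0]
opening: 0.0473
grasp_force: 62.5
```

```bash
python3 go.py .4629 .1315 .20 55.4
```

```text
t 3.33 pos [0.604  0.3382 0.203 ] toolshift mm [  80.8 -236.9    0.7] turn [ 0.5  0.4 19.1]
```

{"fn": "carry_out", "kwargs": {"moves": [0.016,-0.047,0,0,0,0,0.016,-0.047,0,0,0,0,0.016,-0.048,0,0,0,0,0.016,-0.048,0,0,0,0,0.016,-0.047,0,0,0,0]}}

```text
time: 3.95
tool_pos: [0.46, 0.1287, 0.1964]
eef_rot: [0.423, 3.112, 0.0]
ft_force: [0.8, -0.7, -1.5]
opening: 0.0474
grasp_force: 62.6
```

{"fn": "carry_out", "kwargs": {"moves": [0,0,0,0,0,9.5,0,0,0,0,0,9.6,0,0,0,0,0,0,0,0,0,0,0,0]}}

```text
time: 4.45
tool_pos: [0.4612, 0.13, 0.1963]
eef_rot: [0.927, 3.002, 0.0]
ft_force: [-0.2, -1.2, -2.1]
opening: 0.0473
grasp_force: 62.7
```

```bash
python3 go.py .4629 .1315 .20 55.4
python3 - <<'E'
from h import *
c=bot.get_calibration("wrist");im=bot.camera("wrist");cv2.imwrite("pics/w3.png",cv2.resize(im,(800,600),interpolation=cv2.INTER_CUBIC));import json;json.dump({k:np.array(v).tolist() for k,v in c.items()},open("w3.json","w"))
E
```

```text
t 4.45 pos [0.4612 0.13   0.1963] toolshift mm [-0.6  2.2 -3.7] turn [0.  0.  0.3]
```

View pics/w3.png

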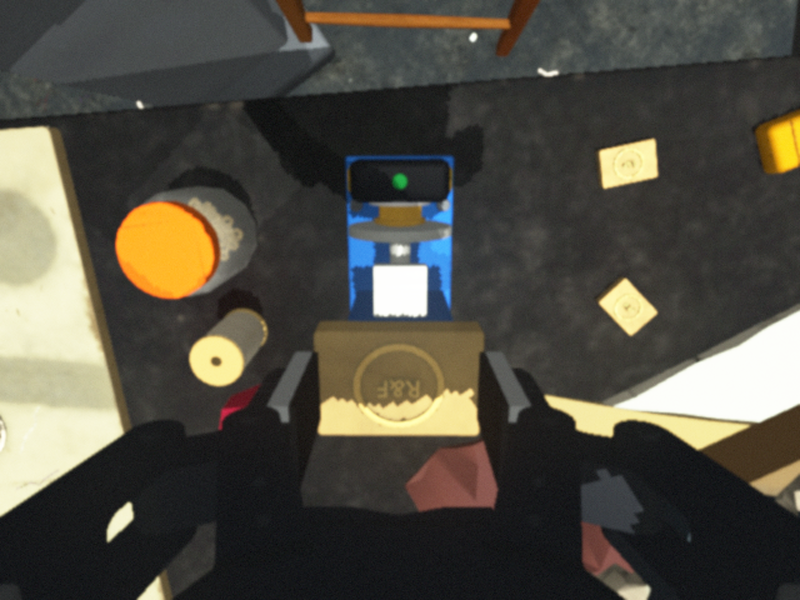

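The clamp is seen from above: the ledge's front corners are at (374,265) and (427,265), its rear edge at row ~318, and the base corners at (346,156) and (454,156). The die is held squarely between the fingers.

Run:
```python
from h import *
import json
from scipy.spatial.transform import Rotation as Ro
c=json.load(open("w3.json"));R,t,K=P(c);print("cam",-R.T@t,"axis",R[2])
f=lambda p:np.array(p)/1.25
q=np.array([0.479333,0.12011323]);th=-0.60417805
def br(X): d=X[:,:2]-q; return np.c_[d@[np.cos(th),np.sin(th)],d@[-np.sin(th),np.cos(th)]].round(4)
print("ledge",br(plane(c,f([(373.5,265),(427.5,265),(427.5,318),(373,318)]),.071)).tolist())
print("base",br(plane(c,f([(346,156),(454,156),(453,300),(348,300)]),.010)).tolist())
print("runner top",br(plane(c,f([(350,161),(448,161),(448,200),(352,203)]),.072)).tolist())
zt=bot.observe()["tool_pos"]; print(zt, "tcp br",br(zt[None]))
for dz in(.004,.008,.012):
  X=plane(c,f([(316,322),(483,322),(318,335),(481,335),(479,436),(320,436)]),zt[2]+dz);print(dz,br(X).tolist())
```

```text
cam [0.40684823 0.16601606 0.33869533] axis [ 0.21199517 -0.14626222 -0.96626363]
ledge [[-0.0299, -0.0171], [-0.03, 0.0126], [0.0006, 0.0132], [0.0008, -0.0177]]
base [[-0.0882, -0.0372], [-0.0885, 0.0319], [0.0072, 0.0344], [0.0075, -0.038]]
runner top [[-0.0853, -0.0288], [-0.0855, 0.0222], [-0.0655, 0.0228], [-0.0637, -0.0282]]
[0.46122169 0.13001229 0.19624386] tcp br [[-0.0205 -0.0021]]
0.004 [[-0.0397, -0.0275], [-0.0399, 0.0215], [-0.0356, -0.0271], [-0.0359, 0.0211], [-0.0023, 0.0221], [-0.0021, -0.0277]]
0.008 [[-0.041, -0.0269], [-0.0412, 0.0208], [-0.0371, -0.0264], [-0.0373, 0.0204], [-0.0047, 0.0214], [-0.0045, -0.027]]
0.012 [[-0.0423, -0.0262], [-0.0426, 0.0201], [-0.0385, -0.0257], [-0.0387, 0.0197], [-0.0072, 0.0206], [-0.0069, -0.0263]]
```

{"fn": "carry_out", "kwargs": {"moves": [0.0005,0,0.055,0,0,0,0,0,0.04,0,0,0,0,0,0.013,0,0,0,0,0,0,0,0,0,0,0,0,0,0,0]}}

```text
time: 5.12
tool_pos: [0.4617, 0.1304, 0.0895]
eef_rot: [0.932, 2.998, 0.001]
ft_force: [-0.1, -0.3, -2.0]
opening: 0.0475
grasp_force: 62.7
```

```bash
python3 go.py .4611 .1300 .075 55.4
python3 - <<'E'
from h import *
a=bot.camera("side")[215:335,225:385];w=bot.camera("wrist")[120:400,160:480];
b=cv2.resize(a,(480,360),interpolation=cv2.INTER_CUBIC);w=cv2.resize(w,(320,280))
o=np.zeros((360,800,3),np.uint8);o[:,:480]=b;o[:280,480:]=w;cv2.imwrite("pics/m4.png",o)
E
```

```text
t 5.12 pos [0.4617 0.1304 0.0895] toolshift mm [ 0.3 -0.7 14.5] turn [0.1 0.1 0.1]
```

View pics/m4.png

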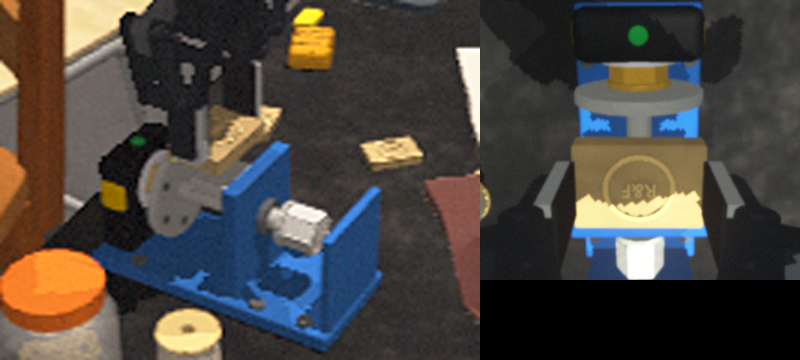

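The die sits over the ledge, with the disc ahead of it and the plate's blue top edge just visible behind. I'll check the x clearance numerically.

Run:
```python
from h import *
c=bot.get_calibration("wrist")
f=lambda p:np.array(p)+[160-480,120]
q=np.array([0.479333,0.12011323]);th=-0.60417805
def br(X): d=X[:,:2]-q; return np.c_[d@[np.cos(th),np.sin(th)],d@[-np.sin(th),np.cos(th)]].round(4)
print("tcp",br(bot.observe()["tool_pos"][None]))
print("plate far",br(plane(c,f([(575,238),(703,238)]),.081)).tolist())
print("bolt top",br(plane(c,f([(638,240)]),.061)).tolist())
print("disc back top",br(plane(c,f([(638,80),(638,98)]),.08)).tolist())
for z in(.094,.097): print("die",br(plane(c,f([(573,150),(704,150),(706,227),(575,227)]),z)).tolist())
```

```text
tcp [[-0.0204 -0.0016]]
plate far [[0.01, -0.0301], [0.01, 0.025]]
bolt top [[0.0238, -0.003]]
disc back top [[-0.0586, -0.003], [-0.0515, -0.003]]
die [[-0.035, -0.0269], [-0.035, 0.0214], [-0.0031, 0.0235], [-0.0031, -0.0275]]
die [[-0.0361, -0.0264], [-0.0361, 0.0209], [-0.0049, 0.023], [-0.0049, -0.027]]
```

{"fn": "carry_out", "kwargs": {"moves": [0,-0.0005,0.008,0,0,0,0,0,0.005,0,0,0,0,0,0,0,0,0]}}

```text
time: 5.6
tool_pos: [0.4602, 0.1297, 0.0748]
eef_rot: [-0.933, -2.999, 0.001]
ft_force: [0.1, -0.1, -1.5]
opening: 0.0472
grasp_force: 62.7
```

{"fn": "carry_out", "kwargs": {"moves": [0,0,0.002,0,0,0,0,0,0,0,0,0]}}

```text
time: 5.85
tool_pos: [0.4605, 0.1298, 0.0742]
eef_rot: [0.933, 2.999, 0.0]
ft_force: [-5.9, -1.1, 25.0]
opening: 0.047
grasp_force: 65.9
```

{"fn": "carry_out", "kwargs": {"moves": [0,0,-0.0015,0,0,0,0,0,0,0,0,0]}}

```text
time: 6.1
tool_pos: [0.4607, 0.1298, 0.0748]
eef_rot: [0.933, 3.0, 0.0]
ft_force: [0.6, -0.5, -1.2]
opening: 0.0472
grasp_force: 62.7
```

{"fn": "carry_out", "kwargs": {"moves": [0,0,0,0,0,0,0,0,0,0,0,0,0,0,0,0,0,0,0,0,0,0,0,0], "fingers": 0.8}}

```text
time: 6.6
tool_pos: [0.4606, 0.1298, 0.0747]
eef_rot: [-0.933, -3.0, -0.0]
ft_force: [0.4, -1.1, 0.2]
opening: 0.0683
grasp_force: 0.0
```

{"fn": "carry_out", "kwargs": {"moves": [0,0,-0.02,0,0,0,0,0,-0.055,0,0,0,0,0,-0.04,0,0,0,0,0,0,0,0,0,0,0,0,0,0,0]}}

```text
time: 7.22
tool_pos: [0.4602, 0.1297, 0.1894]
eef_rot: [-0.933, -2.999, 0.0]
ft_force: [0.2, -0.1, -0.8]
opening: 0.0683
grasp_force: 0.0
```

Run:
```python
from h import *
c=bot.get_calibration("wrist")
q=np.array([0.479333,0.12011323]);th=-0.60417805
print(bot.observe()["tool_pos"])
import json;json.dump({k:np.array(v).tolist() for k,v in c.items()},open("w5.json","w"))
w=bot.camera("wrist")[90:390,160:480];cv2.imwrite("pics/w5.png",cv2.resize(w,(640,600),interpolation=cv2.INTER_CUBIC))
```

```text
[0.46024822 0.12972456 0.18942631]
```

View pics/w5.png

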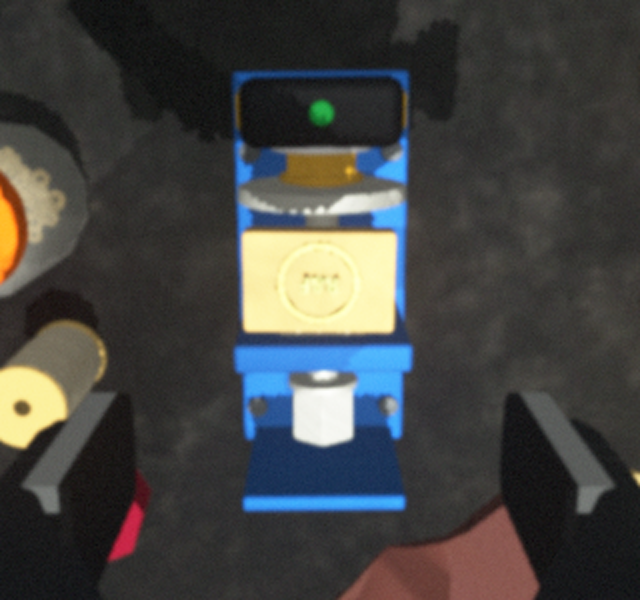

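The die lies flat on the ledge at (243–396, 230–334), clear of the plate top (rows 346–370). The bolt head is at (324,410) and the rear wall's top is at row ~504.

Run:
```python
from h import *
import json,subprocess
c=json.load(open("w5.json"))
f=lambda p:np.array(p)/2+[160,90]
q=np.array([0.479333,0.12011323]);th=-0.60417805
Rb=np.array([[np.cos(th),-np.sin(th)],[np.sin(th),np.cos(th)]])
def br(X): return ((X[:,:2]-q)@Rb).round(4).tolist()
print("tcp",br(bot.observe()["tool_pos"][None]))
print("die",br(plane(c,f([(243,230),(396,230),(395,332),(243,332)]),.081)))
print("plate",br(plane(c,f([(235,346),(411,346),(411,371),(235,371)]),.081)))
print("wall",br(plane(c,f([(244,497),(405,497),(405,511),(244,511)]),.071)))
print("head",br(plane(c,f([(293,390),(355,388),(324,445)]),.055)))
b=np.array([.036,-.0025]);w=q+Rb@b;print(w)
print(subprocess.run(["python3","go.py",str(w[0]),str(w[1]),".031",str(90+np.degrees(th))],capture_output=True,text=True).stdout)
```

```text
tcp [[-0.0214, -0.0031]]
die [[-0.0387, -0.028], [-0.0387, 0.0211], [-0.0043, 0.0217], [-0.0043, -0.0289]]
plate [[0.0006, -0.0317], [0.0006, 0.0271], [0.0095, 0.0274], [0.0095, -0.0319]]
wall [[0.0625, -0.031], [0.0624, 0.028], [0.0682, 0.0281], [0.0682, -0.0312]]
head [[0.027, -0.0133], [0.0262, 0.0099], [0.0495, -0.0016]]
[0.50753968 0.09760472]
t 7.28 pos [0.46   0.1297 0.189 ] toolshift mm [-57.5   0.7 157.9] turn [-0.1 -0.1  0. ]
```

{"fn": "carry_out", "kwargs": {"moves": [-0.03,0.001,0,0,0,0,-0.0275,0,0,0,0,0,0,0,0.05,0,0,0,0,0,0.03,0,0,0,0,0,0,0,0,0], "fingers": 0.7}}

```text
time: 7.9
tool_pos: [0.5065, 0.0978, 0.1072]
eef_rot: [-0.932, -2.994, 0.003]
ft_force: [1.0, -0.8, 0.3]
opening: 0.0597
grasp_force: 0.0
```

```bash
python3 go.py .5075 .0976 .031 55.4
```

```text
t 7.9 pos [0.5065 0.0978 0.1072] toolshift mm [-1.3  0.7 76.2] turn [-0.2 -0.3  0. ]
```

{"fn": "carry_out", "kwargs": {"moves": [-0.001,0.0005,0.03,0,0,0,0,0,0.025,0,0,0,0,0,0.02,0,0,0,0,0,0,0,0,0]}}

```text
time: 8.4
tool_pos: [0.5093, 0.0978, 0.0346]
eef_rot: [-0.933, -2.998, 0.001]
ft_force: [-0.2, -0.8, 0.5]
opening: 0.0598
grasp_force: 0.0
```

```bash
python3 go.py .5075 .0976 .031 55.4
```

```text
t 8.4 pos [0.5093 0.0978 0.0346] toolshift mm [ 1.3 -1.2  3.6] turn [-0.1 -0.1  0. ]
```

{"fn": "carry_out", "kwargs": {"moves": [0,0,0.003,0,0,0,0,0,0,0,0,0,0,0,0,0,0,0,0,0,0,0,0,0,0,0,0,0,0,0], "fingers": 0}}

```text
time: 9.02
tool_pos: [0.51, 0.0978, 0.0327]
eef_rot: [0.933, 2.999, 0.0]
ft_force: [-1.4, -1.7, 7.9]
opening: 0.0209
grasp_force: 58.3
```

{"fn": "carry_out", "kwargs": {"moves": [0,0,0,0,0,0,0,0,0,0,0,0,0,0,0,0,0,0,0,0,0,0,0,0,0,0,0,0,0,0]}}

```text
time: 9.65
tool_pos: [0.51, 0.0978, 0.0327]
eef_rot: [0.933, 2.999, 0.0]
ft_force: [-1.1, -1.5, 8.3]
opening: 0.0209
grasp_force: 58.3
```

Run:
```python
from h import *
for i in range(165):
    im=bot.camera("scene")
    if i%40==0: s=bot.observe();print(round(s["time"],2),s["ft_force"].round(1),s["wrist_torque"].round(2),round(s["grasp_force"],1))
s=bot.observe();print(s["time"],s["ft_force"],s["wrist_torque"],s["grasp_force"],s["opening"])
```

```text
9.7 [-2.2 -2.9  7.9] [-0.12  0.24  0.14] 58.3
11.7 [-2.2 -2.   8.5] [-0.15  0.2   0.1 ] 58.3
13.7 [-1.6 -1.7  7.7] [-0.14  0.28  0.11] 58.4
15.7 [-1.7 -1.   8. ] [-0.18  0.25  0.11] 58.4
17.7 [-1.7 -1.2  9.5] [-0.06  0.23  0.09] 58.7
17.9 [-2.5290819  -0.82951999  8.19264702] [-0.08183484  0.32256213  0.07934112] 58.71526787057519 0.02111145577797395
```

{"fn": "carry_out", "kwargs": {"moves": [0,0,0,0,0,0,0,0,0,0,0,0,0,0,0,0,0,0,0,0,0,0,0,0,0,0,0,0,0,0]}}

```text
time: 18.52
tool_pos: [0.5099, 0.0978, 0.0328]
eef_rot: [0.933, 2.999, 0.001]
ft_force: [-3.0, -1.8, 9.3]
opening: 0.0214
grasp_force: 58.7
```

{"fn": "carry_out", "kwargs": {"moves": [0,0,0,0,0,0,0,0,0,0,0,0,0,0,0,0,0,0,0,0,0,0,0,0,0,0,0,0,0,0]}}

```text
time: 19.15
tool_pos: [0.5099, 0.0978, 0.0328]
eef_rot: [0.933, 2.999, 0.0]
ft_force: [-2.2, -1.3, 8.6]
opening: 0.0209
grasp_force: 58.7
```

Run:
```python
from h import *
s=bot.observe();print(s["time"],s["ft_force"],s["wrist_torque"],s["grasp_force"],s["opening"])
a=bot.camera("side")[215:335,225:385];w=bot.camera("wrist")[40:360,160:480]
o=np.zeros((360,800,3),np.uint8);o[:,:480]=cv2.resize(a,(480,360),interpolation=cv2.INTER_CUBIC);o[:320,480:]=w;cv2.imwrite("pics/m6.png",o)
```

```text
19.15 [-2.23812422 -1.29276587  8.61161743] [-0.05011215  0.23319383  0.08725638] 58.71588452719152 0.0208935078560132
```

View pics/m6.png

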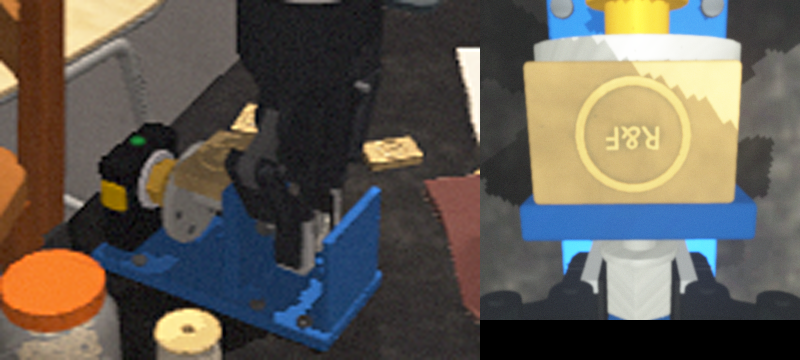

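The disc touches the die's front edge (row ~60) and the die appears to reach the plate (row ~204). Next I'll confirm nothing is still moving.

{"fn": "carry_out", "kwargs": {"moves": [0,0,0,0,0,0,0,0,0,0,0,0,0,0,0,0,0,0,0,0,0,0,0,0,0,0,0,0,0,0]}}

```text
time: 19.88
tool_pos: [0.51, 0.0978, 0.0328]
eef_rot: [0.933, 2.999, 0.001]
ft_force: [-2.6, -1.1, 9.5]
opening: 0.0211
grasp_force: 58.7
```

{"fn": "carry_out", "kwargs": {"moves": [0,0,0,0,0,0,0,0,0,0,0,0,0,0,0,0,0,0,0,0,0,0,0,0,0,0,0,0,0,0]}}

```text
time: 20.5
tool_pos: [0.5099, 0.0978, 0.0328]
eef_rot: [0.933, 2.999, 0.001]
ft_force: [-3.0, -1.1, 9.5]
opening: 0.0212
grasp_force: 58.7
```

Run:
```python
from h import *
w0=cv2.imread("pics/m6.png")[:200,480:];w=bot.camera("wrist")[40:240,160:480]
print(cv2.phaseCorrelate(*[cv2.cvtColor(i,cv2.COLOR_BGR2GRAY)[55:195,50:255].astype(np.float64) for i in(w0,w)]), np.abs(w0.astype(int)-w).mean())
c=bot.get_calibration("wrist");q=np.array([0.479333,0.12011323]);th=-0.60417805
Rb=np.array([[np.cos(th),-np.sin(th)],[np.sin(th),np.cos(th)]])
X=plane(c,np.array([(524,62),(741,62),(737,204),(534,204),(521,239),(755,239)])+[160-480,40],.081);print(((X[:,:2]-q)@Rb).round(4).tolist())
```

```text
((0.002972161059162204, 0.004059998908516604), 1.0201188851668515) 1.8520833333333333
[[-0.0331, -0.028], [-0.0331, 0.021], [0.0003, 0.0223], [0.0003, -0.028], [0.0096, -0.0319], [0.0096, 0.0274]]
```

Nothing is moving, the die is against the plate (rear edge x≈0) with the disc closed on it, and the bolt head is still gripped. Handing in.

```bash
python3 -c "
from rig import bot
print(bot.close_job())"
```

```text
the job is handed in; nothing more can be done
None
```

I handed the job in at about 20.5 s: the die lies flat on the ledge against the bracket plate with the disc closed on it, and the fingers still hold the bolt head at about 59 N; the disc's pressing force could not be measured, and no verdict came back.

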